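# Load the glaze test cups into the kiln tray in order

### The arm

A 6-joint arm with a two-finger parallel gripper is mounted at the origin on the work surface. World frame = base frame: x ahead of the robot, y to its left, z up, the work surface at z = 0. Lengths are in mm, angles in degrees, forces in N, time in s.
With the tool pointing down it reaches from about 350 to 850 mm from the base axis. Payload 8.1 kg.
Tool frame: the origin (TCP) lies at the very end of the fingers, on their centre line; the grasp point (between the pads) lies 19 mm behind it; z points along the fingers, y is the line along which they close (so a half turn about z gives the same grasp; the last joint's range is limited). The gripper opens to 85 mm and grips with 20 to 120 N. Pads are 22 mm wide; open, the fingers measure 114 mm over their backs; the gripper's body (76 mm by 85 mm) begins 54 mm behind the grasp point. The pads swing forward as they close: fully open they stand 13 mm farther back than shut.
Start: joints at [-71.929, 7.471, 85.268, -0, 87.261, -4.893], TCP at [234.113, -552.446, 231.292] pointing down, gripper open.
Joint ranges: [-169.43, 169.43], [-51.17, 129.36], [1.28, 143.12], [-76.62, 256.62], [0, 156.53], [-152.29, 152.29]. Speed limits (degrees/s): [136.94, 136.94, 159.86, 180, 180, 180].

### API

Orientations are given as [roll, pitch, yaw] about the fixed x, y, z axes, in that order (R = Rz(yaw) Ry(pitch) Rx(roll)).
In Python, from bench import * gives the robot as it stands.
- The arm moves only by the tool play_rows, never from a script. Its argument "increments" is a list of rows, each a list of 3 entries, a list of its own where there are three numbers: the gripper's target within -1 to 1 (fully open at 1, half-way at 0, shut at -1), then the shift along the tool's x, y, z in mm, then the turn about the tool's z in rad. A call has 1 to 12 rows; each row shifts and turns the commanded pose from where the row before left it, along the tool's axes as they then stand; what a row does not reach is not made up. A row lasts 1/12 s, in which the tool goes at most 41.7 mm and 7.16 degrees, less where a joint would pass 70% of its speed; a pose out of reach is approached as far as the arm can. A call is refused whole if a number of a shift passes 41.7 or a number of a turn 0.125, either way. A call with a gripper value outside its range is refused whole. The fingers move at their own pace and stop on an object; "force" is the grip in N (left out, the last holds). Time passes only in rows, so rows that do not move let the fingers close. It gives the time, the measured TCP pose, the force, the opening and the grip force at its end, in the units of the state.
- sense(): the state, without advancing time (a new reading comes with each control period).
- snapshot(name): name is "scene" or "side" or "wrist"; returns a dict with "color" (384x512x3 uint8, red, green, blue), "intrinsics" (3x3 intrinsics, pixels), "world_from_camera" (4x4, takes a point from camera to world coordinates). Camera axes: x right, y down, z forward; pixel columns grow to the right and rows downward; lengths in mm; the calibration is good to about 2 mm. The wrist camera is an equidistant fisheye: a pixel r from the principal point sees the ray r / f radians off the axis. A picture is of the moment at which its call begins. There is no depth.
- hand_in(): hands the job in; it is judged then, once.
Trained networks look in a picture, given as the dict that the camera call returned (one of the last four; its "shot" number tells which), for a name from the list of things; names that differ only in an ending like _2 or _b are one class to them, and where a whole thing is asked for, a point or a joint stands for the part that bears it (a point fixed in the world has none). Each returns a list of dicts, best first, with "p" (0 to 1); they miss things now and then, are a little off and sometimes report something else, mostly with a low value. They report only what shows in the picture. A call takes as long as a camera call.
- find_in(query, picture): "xyz" ([x, y, z] in mm, in the coordinates of the camera as it stood for that picture, good to about 4 mm: the middle of the surface that is visible of it).
- regions_of(query, picture): "mask" (384x512 bool, what is visible of it).
- pinpoint(query, picture): "xyz" ([x, y, z] in mm, in the coordinates of the camera as it stood for that picture, good to about 4 mm: a listed point, or the origin of a listed thing).
The state is a dict: "time": time; "joint_pos": joint angles; "qd": joint speeds; "joint_efforts": joint torques, N m; "tool_pos": TCP position; "tcp_rot": TCP orientation; "ft_force": force on the tool from outside, world axes, zero at the start; "wrist_torque": the same for the moment, N m; "finger_gap": finger opening in mm; "grip_force": force on a finger pad.
Only numpy, scipy, OpenCV 4.12 (cv2) and the standard library are available. Lean on these libraries where they do the work, as an engineer would, in place of code of your own. Each camera call takes 0.05 s, during which the arm holds its last target. There are 200 camera calls.

### The job

Move the four glazed test cups from the brown glazing board into the pockets of the grey kiln tray, one cup to a pocket, keeping their order as counted from the red ends: the cup nearest the board's red end goes into the pocket nearest the tray's red end, the next cup into the next pocket, and so on. Set each cup down gently, upright and fully down in its pocket (do not drop it), and leave all four standing still.

Things in the scene. Friction and masses are not known exactly. Their poses are not given: they have to be found in the camera images.
- cup_white_center (a point): Centre (half-way up) of the white-glazed test cup: a small straight open ceramic beaker, 42 mm outside diameter (39 at the foot), 62 mm tall, wall 3.5 mm, about 110 g, loose. z is its upward axis. It starts upright on the glazing board, on the tile of its own colour.
- cup_blue_center (a point): Centre (half-way up) of the blue-glazed test cup: a small straight open ceramic beaker, 42 mm outside diameter (39 at the foot), 62 mm tall, wall 3.5 mm, about 110 g, loose. z is its upward axis. It starts upright on the glazing board, on the tile of its own colour.
- cup_green_center (a point): Centre (half-way up) of the green-glazed test cup: a small straight open ceramic beaker, 42 mm outside diameter (39 at the foot), 62 mm tall, wall 3.5 mm, about 110 g, loose. z is its upward axis. It starts upright on the glazing board, on the tile of its own colour.
- cup_yellow_center (a point): Centre (half-way up) of the yellow-glazed test cup: a small straight open ceramic beaker, 42 mm outside diameter (39 at the foot), 62 mm tall, wall 3.5 mm, about 110 g, loose. z is its upward axis. It starts upright on the glazing board, on the tile of its own colour.
- tile_white: The white swatch tile on the glazing board, 58 x 58 mm, 6 mm thick, fixed; it shows where the white cup stood in the row, also after the cup has gone. Origin at the centre of its underside, on the board's upper face; axes parallel to the board's.
- tile_blue: The blue swatch tile on the glazing board, 58 x 58 mm, 6 mm thick, fixed; it shows where the blue cup stood in the row, also after the cup has gone. Origin at the centre of its underside, on the board's upper face; axes parallel to the board's.
- tile_green: The green swatch tile on the glazing board, 58 x 58 mm, 6 mm thick, fixed; it shows where the green cup stood in the row, also after the cup has gone. Origin at the centre of its underside, on the board's upper face; axes parallel to the board's.
- tile_yellow: The yellow swatch tile on the glazing board, 58 x 58 mm, 6 mm thick, fixed; it shows where the yellow cup stood in the row, also after the cup has gone. Origin at the centre of its underside, on the board's upper face; axes parallel to the board's.
- board: Glazing board: fixed brown wooden board, 74 mm wide (x), 314 long (y), 18 thick, on the table; a 26 mm tall block at each end: red at +y, brown at -y. Origin: centre of its underside, z up. The swatch tiles lie in a row at y = -102, -34, 34, 102 mm (which colour is where varies), a cup on each, its centre 55 mm above the table.
- tray: Kiln tray: fixed, pale grey, 74 mm wide (x), 318 long (y), on the table; a 26 mm tall block at each end: red at -y, grey at +y. Origin: centre of its underside, z up. Four square pockets centred at x = 0, y = -102, -34, 34, 102 mm, 62 x 62 inside, floor 18 mm above the table; ribs 6 thick, tops at 26 mm. A seated cup's centre is 49 mm above the table.

How it is judged (in metres and radians):
At the end, for the whole second after the job is handed in: Every cup stands at rest, upright within 0.1 rad, its centre within 15 mm (along each tray axis) of the centre of the pocket that has the same count from the tray's red end as the cup's own tile has from the board's red end, and at seated height within 4 mm (((y of tile_white in the frame of board between -0.122 and -0.082 m and y of cup_white_center in the frame of tray between 0.087 and 0.117 m) or (y of tile_white in the frame of board between -0.054 and -0.014 m and y of cup_white_center in the frame of tray between 0.019 and 0.049 m) or (y of tile_white in the frame of board between 0.014 and 0.054 m and y of cup_white_center in the frame of tray between -0.049 and -0.019 m) or (y of tile_white in the frame of board between 0.082 and 0.122 m and y of cup_white_center in the frame of tray between -0.117 and -0.087 m)) and x of cup_white_center in the frame of tray between -0.015 and 0.015 m and z of cup_white_center in the frame of tray between 0.045 and 0.053 m and angle between each of cup_white_center, cup_blue_center, cup_green_center, cup_yellow_center's own z axis and vertical below 0.1 rad and linear speed of each of cup_white, cup_blue, cup_green, cup_yellow below 0.02 m/s and angular speed of each of cup_white, cup_blue, cup_green, cup_yellow below 0.3 rad/s and ((y of tile_blue in the frame of board between -0.122 and -0.082 m and y of cup_blue_center in the frame of tray between 0.087 and 0.117 m) or (y of tile_blue in the frame of board between -0.054 and -0.014 m and y of cup_blue_center in the frame of tray between 0.019 and 0.049 m) or (y of tile_blue in the frame of board between 0.014 and 0.054 m and y of cup_blue_center in the frame of tray between -0.049 and -0.019 m) or (y of tile_blue in the frame of board between 0.082 and 0.122 m and y of cup_blue_center in the frame of tray between -0.117 and -0.087 m)) and x of cup_blue_center in the frame of tray between -0.015 and 0.015 m and z of cup_blue_center in the frame of tray between 0.045 and 0.053 m and ((y of tile_green in the frame of board between -0.122 and -0.082 m and y of cup_green_center in the frame of tray between 0.087 and 0.117 m) or (y of tile_green in the frame of board between -0.054 and -0.014 m and y of cup_green_center in the frame of tray between 0.019 and 0.049 m) or (y of tile_green in the frame of board between 0.014 and 0.054 m and y of cup_green_center in the frame of tray between -0.049 and -0.019 m) or (y of tile_green in the frame of board between 0.082 and 0.122 m and y of cup_green_center in the frame of tray between -0.117 and -0.087 m)) and x of cup_green_center in the frame of tray between -0.015 and 0.015 m and z of cup_green_center in the frame of tray between 0.045 and 0.053 m and ((y of tile_yellow in the frame of board between -0.122 and -0.082 m and y of cup_yellow_center in the frame of tray between 0.087 and 0.117 m) or (y of tile_yellow in the frame of board between -0.054 and -0.014 m and y of cup_yellow_center in the frame of tray between 0.019 and 0.049 m) or (y of tile_yellow in the frame of board between 0.014 and 0.054 m and y of cup_yellow_center in the frame of tray between -0.049 and -0.019 m) or (y of tile_yellow in the frame of board between 0.082 and 0.122 m and y of cup_yellow_center in the frame of tray between -0.117 and -0.087 m)) and x of cup_yellow_center in the frame of tray between -0.015 and 0.015 m and z of cup_yellow_center in the frame of tray between 0.045 and 0.053 m); the robot touches nothing.
It fails at once if the white cup is dropped onto the tray from more than about 30 mm, or slammed down on it (over 0.75 m/s within 10 mm of its seat) (x of cup_white_center in the frame of tray between -0.04 and 0.04 m and y of cup_white_center in the frame of tray between -0.14 and 0.14 m and z of cup_white_center in the frame of tray below 0.059 m and linear speed of cup_white above 0.75 m/s).
It fails at once if the blue cup is dropped onto the tray from more than about 30 mm, or slammed down on it (over 0.75 m/s within 10 mm of its seat) (x of cup_blue_center in the frame of tray between -0.04 and 0.04 m and y of cup_blue_center in the frame of tray between -0.14 and 0.14 m and z of cup_blue_center in the frame of tray below 0.059 m and linear speed of cup_blue above 0.75 m/s).
It fails at once if the green cup is dropped onto the tray from more than about 30 mm, or slammed down on it (over 0.75 m/s within 10 mm of its seat) (x of cup_green_center in the frame of tray between -0.04 and 0.04 m and y of cup_green_center in the frame of tray between -0.14 and 0.14 m and z of cup_green_center in the frame of tray below 0.059 m and linear speed of cup_green above 0.75 m/s).
It fails at once if the yellow cup is dropped onto the tray from more than about 30 mm, or slammed down on it (over 0.75 m/s within 10 mm of its seat) (x of cup_yellow_center in the frame of tray between -0.04 and 0.04 m and y of cup_yellow_center in the frame of tray between -0.14 and 0.14 m and z of cup_yellow_center in the frame of tray below 0.059 m and linear speed of cup_yellow above 0.75 m/s).
It also fails if it takes over 109 s, if anything falls off the work surface, if the arm or the gripper's body presses on something with over 40 N, if the wrist force passes 120 N, or if a joint passes its speed limit or range.

## Working session

There is one attempt and no reset: what is moved stays moved. The work goes in short steps, Python scripts to look and compute and a tool call to move; the robot and the scene stay as the last step left them, time stands still between calls to the robot, and variables do not carry over. Pictures are saved under pics/ and viewed, at most 14 in all, crops included, and the job is handed in when it is done.

Besides the shell and the picture viewer there is one more tool, called as name(argument=value, ...), one argument or row to a line, values as JSON. play_rows: Moves the arm, as the interface text tells. Its arguments: {"type":"object","properties":{"increments":{"type":"array","items":{"type":"array"}},"force":{"type":"number"}},"required":["increments"]}

```bash
mkdir -p pics; cat > h.py <<'E'
from bench import *
import numpy as np, cv2
def w(pic,p): return (pic["world_from_camera"]@np.r_[p,1])[:3]
def save(pic,n): cv2.imwrite(f"pics/{n}.png",pic["color"][:,:,::-1])
N=["tile_white","tile_blue","tile_green","tile_yellow","cup_white_center","cup_blue_center","cup_green_center","cup_yellow_center","board","tray"]
def look(cam,n,names=N):
    pic=snapshot(cam); save(pic,n)
    for q in names:
        r=pinpoint(q,pic)
        print(cam,q,[(round(a["p"],2),w(pic,a["xyz"]).round(0).tolist()) for a in r[:2]])
    return pic
E
python3 - <<'E'
from h import *
a=look("scene","s0"); b=look("side","d0")
cv2.imwrite("pics/both.png",cv2.resize(np.hstack([a["color"],b["color"]])[:,:,::-1],(800,300)))
print(sense())
E
```

```text
scene tile_white [(0.65, [444.0, 111.0, 20.0])]
scene tile_blue [(0.74, [452.0, -21.0, 16.0]), (0.32, [449.0, 15.0, -4.0])]
scene tile_green [(0.77, [448.0, 43.0, 17.0])]
scene tile_yellow [(0.72, [453.0, -94.0, 15.0]), (0.35, [450.0, -25.0, 52.0])]
scene cup_white_center [(0.4, [442.0, 112.0, 19.0])]
scene cup_blue_center [(0.58, [453.0, -24.0, 50.0])]
scene cup_green_center [(0.94, [447.0, 45.0, 49.0])]
scene cup_yellow_center [(0.69, [449.0, -93.0, 53.0])]
scene board [(0.68, [450.0, 17.0, -1.0])]
scene tray [(0.81, [643.0, -0.0, -10.0])]
side tile_white [(0.74, [444.0, 118.0, 17.0])]
side tile_blue [(0.69, [448.0, -25.0, 21.0])]
side tile_green [(0.6, [449.0, 49.0, 19.0]), (0.58, [449.0, -88.0, 51.0])]
side tile_yellow [(0.51, [456.0, -87.0, 14.0])]
side cup_white_center [(0.61, [447.0, 108.0, 54.0])]
side cup_blue_center [(0.67, [449.0, -22.0, 55.0])]
side cup_green_center [(0.72, [445.0, 39.0, 58.0])]
side cup_yellow_center [(0.9, [448.0, -87.0, 52.0])]
side board [(0.6, [448.0, 13.0, 2.0])]
side tray [(0.7, [636.0, -1.0, 1.0])]
{'time': 1.1, 'joint_pos': array([-7.19284271e+01,  7.47116998e+00,  8.52668952e+01,  6.32531108e-04,
        8.72604257e+01, -4.89413352e+00]), 'qd': array([ 0.04602561, -0.0608875 ,  0.01438501,  0.11233082,  0.00075363,
        0.09890287]), 'joint_efforts': array([ 1.63262803e-04, -5.69330621e+01, -5.00868344e+01, -2.41361076e-04,
        1.42365436e-03,  1.95235700e-06]), 'tool_pos': array([ 234.12731122, -552.45351759,  231.30086523]), 'tcp_rot': array([ 1.79998442e+02, -5.00752932e-04,  2.29656762e+01]), 'ft_force': array([-0.29530231, -0.00448957,  0.36158375]), 'wrist_torque': array([-0.02986025,  0.02031822,  0.02626566]), 'grip_force': 0.0, 'finger_gap': 85.02521844205226}
```

View pics/both.png

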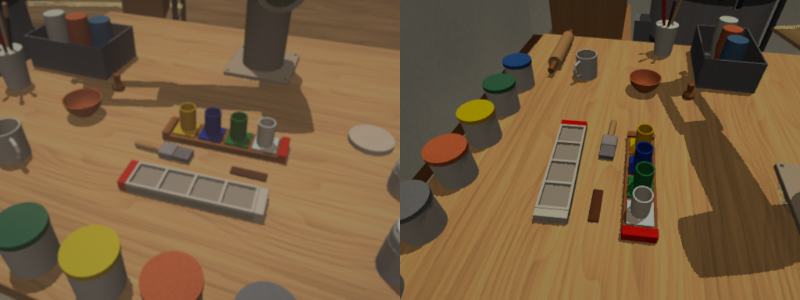

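The picture shows the board with yellow, blue, green, white running left to right, and red at the white end (+y). The tray's red end is on the left (-y). So white → tray y=-102, green → -34, blue → +34, yellow → +102. Next I'll refine the poses with masks.

```bash
cat >> h.py <<'E'
def plane(pic,uv,z):
    K=pic["intrinsics"];T=pic["world_from_camera"]
    uv=np.asarray(uv,float).reshape(-1,2)
    d=np.c_[(uv[:,0]-K[0,2])/K[0,0],(uv[:,1]-K[1,2])/K[1,1],np.ones(len(uv))]@T[:3,:3].T
    return T[:3,3]+d*((z-T[2,3])/d[:,2])[:,None]
E
python3 - <<'E'
from h import *
for cam in ["scene","side"]:
    p=snapshot(cam)
    for q,z in [("tray",22),("board",12)]:
        r=regions_of(q,p)
        m=r[0]["mask"]; c=max(cv2.findContours(m.astype(np.uint8),0,1)[0],key=cv2.contourArea)
        xy=plane(p,c,z)[:,:2].astype(np.float32)
        print(cam,q,r[0]["p"],m.sum(),cv2.minAreaRect(xy), xy.min(0),xy.max(0))
E
```

```text
scene tray 0.74 8196 ((648.5226440429688, -1.7818603515625), (98.0188980102539, 320.53717041015625), 3.555919647216797) [ 591.6488 -163.8268] [705.5032  160.50877]
scene board 0.59 2361 ((450.00726318359375, 6.6964263916015625), (105.24716186523438, 321.4521789550781), 3.0451157093048096) [ 389.51285 -155.62428] [506.89026 168.84215]
side tray 0.55 5415 ((637.2581176757812, 4.0758819580078125), (79.48910522460938, 332.0579528808594), 4.086636543273926) [ 587.5916  -162.98372] [686.5531  171.38448]
side board 0.79 1795 ((447.9422607421875, 7.5078277587890625), (75.15180969238281, 332.29815673828125), 3.278153657913208) [ 402.2215  -157.13487] [491.88696 175.02745]
```

play_rows(
  increments=[
    [1,[0,0,-10],0.123],
    [1,[0,0,-10],0.123],
    [1,[0,0,-10],0.123],
    [1,[0,0,-10],0.123],
    [1,[0,0,-10],0.123],
    [1,[0,0,-10],0.123],
    [1,[0,0,-10],0.123],
    [1,[0,0,-10],0.123],
    [1,[0,0,-10],0.123],
    [1,[0,0,-10],0.123],
  ],
  force=35,
)

```text
time: 2.23
tool_pos: [234.1, -552.4, 331.8]
tcp_rot: [180.0, -0.0, -47.9]
ft_force: [-0.2, 0.3, -1.0]
finger_gap: 85.2
grip_force: 0.0
```

play_rows(
  increments=[
    [1,[0,0,0],-0.1234],
    [1,[0,0,0],-0.1234],
    [1,[0,0,0],-0.1234],
    [1,[0,0,0],-0.1234],
    [1,[0,0,0],-0.1234],
    [1,[0,0,0],-0.1234],
    [1,[0,0,0],-0.1234],
    [1,[0,0,0],-0.1234],
    [1,[0,0,0],-0.1234],
    [1,[0,0,0],-0.1234],
    [1,[0,0,0],-0.1234],
    [1,[0,0,0],-0.1234],
  ],
)

```text
time: 3.23
tool_pos: [234.1, -552.4, 331.3]
tcp_rot: [-180.0, -0.0, 37.7]
ft_force: [0.4, 0.1, 0.6]
finger_gap: 85.4
grip_force: 0.0
```

play_rows(
  increments=[
    [1,[0,0,0],-0.1234],
    [1,[0,0,0],-0.1234],
    [1,[0,0,0],-0.1234],
    [1,[0,0,0],-0.1234],
    [1,[0,0,0],-0.1234],
    [1,[0,0,0],-0.1234],
    [1,[0,0,0],-0.1234],
    [1,[0,0,0],-0.1234],
  ],
)

```text
time: 3.9
tool_pos: [234.1, -552.4, 331.3]
tcp_rot: [180.0, -0.0, 94.2]
ft_force: [0.4, 0.5, -0.5]
finger_gap: 85.3
grip_force: 0.0
```

play_rows(
  increments=[
    [1,[36,19,0],0],
    [1,[36,19,0],0],
    [1,[36,19,0],0],
    [1,[36,19,0],0],
    [1,[36,19,0],0],
    [1,[36,19,0],0],
    [1,[36,19,0],0],
    [1,[36,19,0],0],
    [1,[36,19,0],0],
    [1,[36,19,0],0],
    [1,[36,19,0],0],
    [1,[36,19,0],0],
  ],
)

```text
time: 4.9
tool_pos: [432.6, -104.0, 331.7]
tcp_rot: [179.9, 0.0, 93.9]
ft_force: [1.2, -0.8, 0.4]
finger_gap: 85.6
grip_force: 0.0
```

play_rows(
  increments=[
    [1,[36,19,0],0],
    [1,[36,19,0],0],
    [1,[36,19,0],0],
    [1,[0,0,0],0],
    [1,[0,0,0],0],
  ],
)

```text
time: 5.32
tool_pos: [482.0, 7.9, 331.1]
tcp_rot: [-180.0, -0.0, 94.2]
ft_force: [0.0, -0.1, -0.0]
finger_gap: 85.5
grip_force: 0.0
```

```bash
python3 - <<'E'
from h import *
p=look("wrist","w0"); print(p["intrinsics"],p["world_from_camera"].round(2)); print(sense()["tool_pos"],sense()["tcp_rot"])
E
```

```text
wrist tile_white [(0.65, [444.0, 109.0, 18.0])]
wrist tile_blue [(0.9, [450.0, -24.0, 15.0])]
wrist tile_green [(0.88, [450.0, 39.0, 18.0])]
wrist tile_yellow [(0.8, [457.0, -93.0, 17.0])]
wrist cup_white_center [(0.64, [448.0, 110.0, 54.0])]
wrist cup_blue_center [(0.27, [449.0, -92.0, 59.0])]
wrist cup_green_center [(0.87, [448.0, 41.0, 55.0])]
wrist cup_yellow_center [(0.72, [448.0, -91.0, 59.0]), (0.72, [451.0, -24.0, 16.0])]
wrist board [(0.7, [453.0, 9.0, 0.0])]
wrist tray [(0.82, [642.0, -1.0, 2.0])]
[[297.31863964   0.         259.38916906]
 [  0.         297.31863964 191.23636693]
 [  0.           0.           1.        ]] [[ 1.0000e+00  7.0000e-02  2.0000e-02  4.7645e+02]
 [ 7.0000e-02 -9.5000e-01 -3.1000e-01  8.6430e+01]
 [-0.0000e+00  3.1000e-01 -9.5000e-01  4.7462e+02]
 [ 0.0000e+00  0.0000e+00  0.0000e+00  1.0000e+00]]
[481.70775647   5.13355819 331.380303  ] [1.79989090e+02 2.36857693e-03 9.38360766e+01]
```

View pics/w0.png

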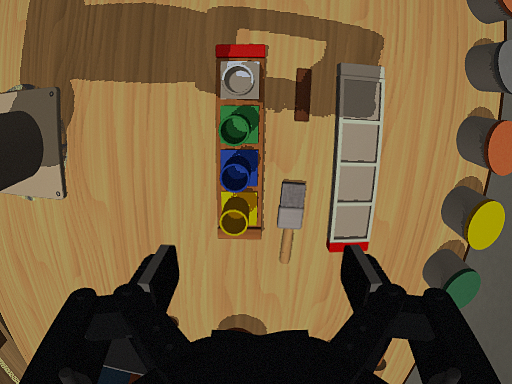

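The wrist view shows the board with rims at white (240,79), green (235,128), blue (236,175) and yellow (235,220). The tray's red end is at the bottom (348,247) and its grey end at the top (361,70).

```bash
cat >> h.py <<'E'
def fish(pic,uv,z):
    K=pic["intrinsics"];T=pic["world_from_camera"]
    uv=np.asarray(uv,float).reshape(-1,2)-K[:2,2]
    r=np.linalg.norm(uv,axis=1);t=r/K[0,0]
    d=np.c_[uv/r[:,None]*np.sin(t)[:,None],np.cos(t)]@T[:3,:3].T
    return T[:3,3]+d*((z-T[2,3])/d[:,2])[:,None]
E
python3 - <<'E'
from h import *
p=snapshot("wrist")
print(fish(p,[(240,79),(235,128),(236,175),(235,220)],86).round(0))
print("tray corners",fish(p,[(339,63),(384,67),(328,248),(368,250)],26).round(0))
for q,z in [("tray",24),("board",18)]+[(n,86) for n in N[4:8]]:
    r=regions_of(q,p)
    m=r[0]["mask"]; c=max(cv2.findContours(m.astype(np.uint8),0,1)[0],key=cv2.contourArea)
    xy=fish(p,c,z)[:,:2].astype(np.float32)
    print(q,round(r[0]["p"],2),m.sum(),[np.round(a,1) for a in cv2.minAreaRect(xy)])
i=cv2.resize(p["color"][50:260,200:400,::-1],(570,600),interpolation=cv2.INTER_CUBIC); cv2.imwrite("pics/c0.png",i)
E
```

```text
[[450. 106.  86.]
 [448.  41.  86.]
 [452. -23.  86.]
 [454. -89.  86.]]
tray corners [[ 593.  148.   26.]
 [ 667.  154.   26.]
 [ 614. -159.   26.]
 [ 691. -162.   26.]]
tray 0.65 8633 [array([639.4,  -3.4]), array([ 82.5, 319.5]), np.float64(4.0)]
board 0.88 3488 [array([450.1,   7.6]), array([ 76.7, 320.5]), np.float64(2.8)]
cup_white_center 0.88 840 [array([446.8, 108.1]), array([40.9, 41.9]), np.float64(67.2)]
cup_blue_center 0.83 888 [array([450.6, -18.8]), array([40.9, 50.6]), np.float64(1.8)]
cup_green_center 0.75 817 [array([446.2,  41.7]), array([42.1, 41.1]), np.float64(3.3)]
cup_yellow_center 0.87 911 [array([454.9, -81.1]), array([58.6, 41.7]), np.float64(74.3)]
```

View pics/c0.png

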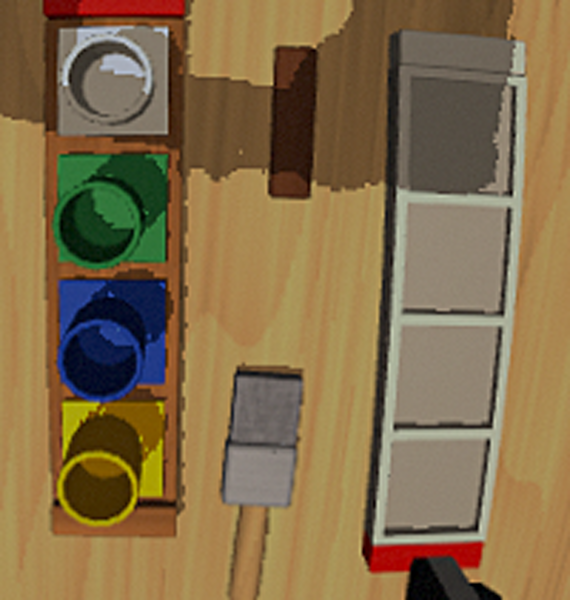

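```bash
python3 - <<'E'
from h import *
p=snapshot("wrist")
c=np.array([(437,486),(447,376),(455,259),(460,137)],float)
f=fish(p,c/[2.85,2.857]+[200,50],26); print(f.round(1))
c=np.array([(107,79),(98,222),(101,358),(98,488)],float)
print(fish(p,c/[2.85,2.857]+[200,50],86).round(1))
# average tray estimates, yaw fit
for yaw in (3.5,4.0):
  a=np.deg2rad(yaw); u=np.array([-np.sin(a),np.cos(a)])
  print([(np.array([641,-1.5])+s*u).round(1).tolist() for s in (-102,-34,34,102)])
s=sense();print(s["tool_pos"],s["tcp_rot"])
E
```

```text
[[ 650.2 -103.2   26. ]
 [ 644.2  -35.1   26. ]
 [ 638.7   32.1   26. ]
 [ 633.4   99.4   26. ]]
[[447.  108.   86. ]
 [446.8  42.1  86. ]
 [451.4 -22.4  86. ]
 [452.8 -89.8  86. ]]
[[647.2, -103.3], [643.1, -35.4], [638.9, 32.4], [634.8, 100.3]]
[[648.1, -103.3], [643.4, -35.4], [638.6, 32.4], [633.9, 100.3]]
[481.76245927   5.71111058 331.29981974] [-1.79998509e+02  8.54505484e-04  9.39036324e+01]
```

play_rows(
  increments=[
    [1,[17.7,-4.6,31.9],0],
    [1,[17.7,-4.6,31.9],0],
    [1,[17.7,-4.6,31.9],0],
    [1,[17.7,-4.6,31.9],0],
    [1,[17.7,-4.6,31.9],0],
    [1,[17.7,-4.6,31.9],0],
    [1,[0,0,0],0],
    [1,[0,0,0],0],
    [1,[0,0,0],0],
  ],
)

```text
time: 7.02
tool_pos: [448.0, 109.6, 141.4]
tcp_rot: [179.9, 0.0, 93.9]
ft_force: [0.6, 0.5, 1.3]
finger_gap: 85.4
grip_force: 0.0
```

```bash
python3 - <<'E'
from h import *
p=look("wrist","w1",["cup_white_center"])
E
```

```text
wrist cup_white_center [(0.63, [444.0, 111.0, 54.0])]
```

View pics/w1.png

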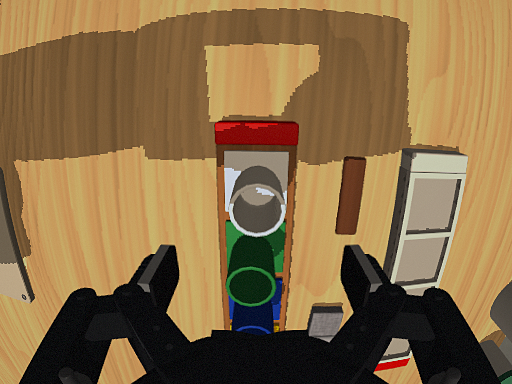

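The white rim is centred at (257,209), between the fingers (tips at about 165 and 352). I'll descend and grip.

play_rows(
  increments=[
    [1,[0,0,26],0],
    [1,[0,0,26],0],
    [1,[0,0,25],0],
    [1,[0,0,18],0],
    [1,[0,0,0],0],
    [-1,[0,0,0],0],
    [-1,[0,0,0],0],
    [-1,[0,0,0],0],
    [-1,[0,0,0],0],
    [-1,[0,0,0],0],
    [-1,[0,0,0],0],
    [-1,[0,0,0],0],
  ],
  force=35,
)

```text
time: 8.12
tool_pos: [448.8, 109.8, 47.2]
tcp_rot: [179.8, 0.0, 93.9]
ft_force: [-1.3, -1.9, 6.6]
finger_gap: 41.2
grip_force: 34.8
```

play_rows(
  increments=[
    [-1,[0,0,0],0],
    [-1,[0,0,0],0],
    [-1,[0,0,0],0],
    [-1,[0,0,0],0],
  ],
)

```text
time: 8.45
tool_pos: [448.8, 109.8, 47.2]
tcp_rot: [179.8, 0.0, 93.9]
ft_force: [-1.8, -1.0, 7.5]
finger_gap: 41.1
grip_force: 34.8
```

play_rows(
  increments=[
    [-1,[0,0,-31],0],
    [-1,[0,0,-31],0],
    [-1,[0,0,-31],0],
    [-1,[-25.1,20.6,0],0],
    [-1,[-25.1,20.6,0],0],
    [-1,[-25.1,20.6,0],0],
    [-1,[-25.1,20.6,0],0],
    [-1,[-25.1,20.6,0],0],
    [-1,[-25.1,20.6,0],0],
    [-1,[-25.1,20.6,0],0],
    [-1,[-25.1,20.6,0],0],
    [-1,[-25.1,20.6,0],0],
  ],
)

```text
time: 9.45
tool_pos: [648.6, -104.5, 138.8]
tcp_rot: [179.9, 0.0, 93.9]
ft_force: [-0.2, -0.3, -0.6]
finger_gap: 41.5
grip_force: 36.2
```

play_rows(
  increments=[
    [-1,[0,0,0],0],
    [-1,[0,0,0],0],
    [-1,[0,0,0],0],
  ],
)

```text
time: 9.7
tool_pos: [647.2, -102.9, 138.1]
tcp_rot: [-180.0, -0.0, 93.9]
ft_force: [-0.5, 0.1, -1.5]
finger_gap: 40.8
grip_force: 36.4
```

```bash
python3 - <<'E'
from h import *
p=look("wrist","w2",["cup_white_center","tray"]);save(p,"w2")
p=look("side","d2",["cup_white_center","tray"])
E
```

```text
wrist cup_white_center [(0.57, [648.0, -105.0, 147.0])]
wrist tray [(0.72, [642.0, -2.0, 1.0])]
side cup_white_center [(0.76, [649.0, -102.0, 150.0])]
side tray [(0.95, [634.0, -2.0, -3.0])]
```

View pics/w2.png

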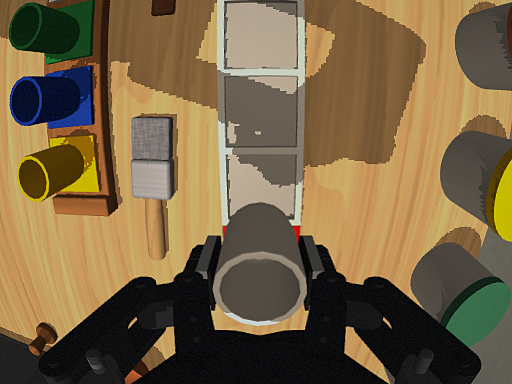

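View pics/d2.png

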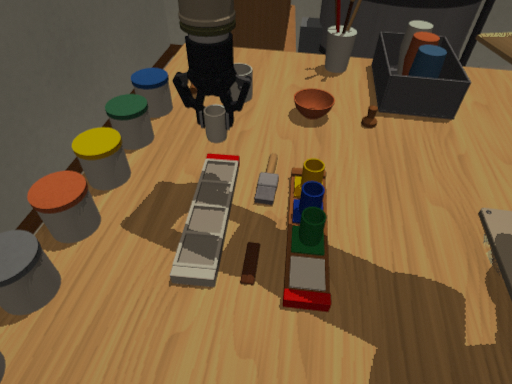

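The white cup is held upright: its rim is at (261,287) in the wrist view, in line with the tray pockets (column 262). I'll lower it.

play_rows(
  increments=[
    [-1,[0,1.5,20],0],
    [-1,[0,0,25],0],
    [-1,[0,0,25],0],
    [-1,[0,0,12],0],
    [-1,[0,0,5],0],
    [-1,[0,0,2],0],
    [-1,[0,0,2],0],
    [-1,[0,0,2],0],
    [-1,[0,0,1.5],0],
    [-1,[0,0,1],0],
    [-1,[0,0,0],0],
  ],
)

```text
time: 10.92
tool_pos: [649.1, -103.0, 42.9]
tcp_rot: [180.0, 0.0, 93.9]
ft_force: [-0.2, -0.6, -1.9]
finger_gap: 41.1
grip_force: 36.4
```

play_rows(
  increments=[
    [-1,[0,0,1],0],
    [-1,[0,0,0.5],0],
    [-1,[0,0,0],0],
    [0.4,[0,0,0],0],
    [0.6,[0,0,0],0],
    [0.6,[0,0,0],0],
    [0.6,[0,0,0],0],
    [0.6,[0,0,0],0],
  ],
)

```text
time: 11.58
tool_pos: [648.8, -103.0, 40.9]
tcp_rot: [180.0, 0.0, 93.9]
ft_force: [1.1, -0.3, -0.1]
finger_gap: 68.3
grip_force: 0.0
```

play_rows(
  increments=[
    [0.6,[0,0,-20],0],
    [1,[0,0,-40],0],
    [1,[0,0,-40],0],
    [1,[19.8,-23.9,0],0],
    [1,[19.8,-23.9,0],0],
    [1,[19.8,-23.9,0],0],
    [1,[19.8,-23.9,0],0],
    [1,[19.8,-23.9,0],0],
    [1,[19.8,-23.9,0],0],
    [1,[19.8,-23.9,0],0],
    [1,[19.8,-23.9,0],0],
    [1,[0,0,0],0],
  ],
)

```text
time: 12.58
tool_pos: [443.2, 44.6, 139.9]
tcp_rot: [-179.8, -0.1, 94.0]
ft_force: [-0.6, -0.2, 0.1]
finger_gap: 85.7
grip_force: 0.0
```

play_rows(
  increments=[
    [1,[0,0,0],0],
    [1,[0,0,0],0],
  ],
)

```text
time: 12.75
tool_pos: [447.9, 42.1, 141.4]
tcp_rot: [179.9, 0.0, 93.9]
ft_force: [0.5, 0.4, 0.0]
finger_gap: 85.5
grip_force: 0.0
```

```bash
python3 - <<'E'
from h import *
p=look("wrist","w3",["cup_white_center","cup_green_center"])
p=look("side","d3",["cup_white_center"]);p=look("scene","s3",["cup_white_center"])
i=cv2.resize(np.hstack([cv2.imread("pics/w3.png"),cv2.imread("pics/d3.png")]),(800,300),interpolation=3);cv2.imwrite("pics/m3.png",i)
E
```

```text
wrist cup_white_center []
wrist cup_green_center [(0.82, [448.0, 39.0, 52.0]), (0.46, [450.0, -92.0, 61.0])]
side cup_white_center [(0.58, [648.0, -103.0, 47.0])]
scene cup_white_center [(0.82, [643.0, -106.0, 53.0])]
```

View pics/m3.png

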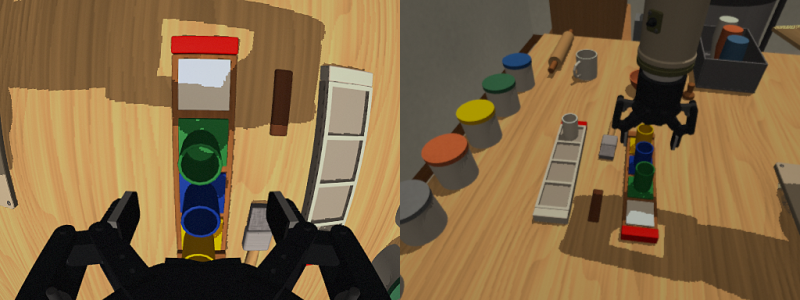

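The white cup stands in the red-end pocket ((570,126) in the side half). The green rim is centred between the fingers at (200,165). I'll pick the green cup.

play_rows(
  increments=[
    [1,[0,0,26],0],
    [1,[0,0,26],0],
    [1,[0,0,25],0],
    [1,[0,0,17],0],
    [1,[0,0,0],0],
    [-1,[0,0,0],0],
    [-1,[0,0,0],0],
    [-1,[0,0,0],0],
    [-1,[0,0,0],0],
    [-1,[0,0,0],0],
    [-1,[0,0,0],0],
    [-1,[0,0,0],0],
  ],
)

```text
time: 14.1
tool_pos: [448.7, 42.1, 48.8]
tcp_rot: [179.8, 0.0, 93.9]
ft_force: [-1.4, -0.1, 5.9]
finger_gap: 41.6
grip_force: 35.2
```

play_rows(
  increments=[
    [-1,[0,0,-31],0],
    [-1,[0,0,-31],0],
    [-1,[0,0,-31],0],
    [-1,[-11.3,23.7,0],0],
    [-1,[-11.3,23.7,0],0],
    [-1,[-11.3,23.7,0],0],
    [-1,[-11.3,23.7,0],0],
    [-1,[-11.3,23.7,0],0],
    [-1,[-11.3,23.7,0],0],
    [-1,[-11.3,23.7,0],0],
    [-1,[-11.3,23.7,0],0],
    [-1,[0,0,0],0],
  ],
)

```text
time: 15.1
tool_pos: [645.9, -37.2, 139.8]
tcp_rot: [179.9, 0.1, 93.8]
ft_force: [0.8, -0.4, -0.9]
finger_gap: 41.5
grip_force: 36.4
```

play_rows(
  increments=[
    [-1,[0,0,0],0],
    [-1,[0,0,0],0],
    [-1,[0,0,0],0],
  ],
)

```text
time: 15.35
tool_pos: [642.1, -34.8, 140.3]
tcp_rot: [-180.0, -0.0, 93.9]
ft_force: [-0.1, 0.8, -1.4]
finger_gap: 41.6
grip_force: 36.4
```

```bash
python3 - <<'E'
from h import *
for c in ["wrist","side"]: look(c,"g_"+c,["cup_green_center"])
E
```

```text
wrist cup_green_center [(0.95, [642.0, -36.0, 143.0]), (0.3, [450.0, -25.0, 56.0])]
side cup_green_center [(0.89, [644.0, -38.0, 148.0]), (0.58, [445.0, 115.0, 16.0])]
```

play_rows(
  increments=[
    [-1,[0,1.5,20],0],
    [-1,[0,0,25],0],
    [-1,[0,0,25],0],
    [-1,[0,0,12],0],
    [-1,[0,0,5],0],
    [-1,[0,0,2],0],
    [-1,[0,0,2],0],
    [-1,[0,0,2],0],
    [-1,[0,0,2],0],
    [-1,[0,0,1.5],0],
    [-1,[0,0,1],0],
    [-1,[0,0,0],0],
  ],
)

```text
time: 16.55
tool_pos: [644.5, -35.2, 42.9]
tcp_rot: [180.0, 0.0, 93.9]
ft_force: [0.4, -0.4, -0.0]
finger_gap: 41.5
grip_force: 36.5
```

play_rows(
  increments=[
    [-1,[0,0,0],0],
    [0.4,[0,0,0],0],
    [0.6,[0,0,0],0],
    [0.6,[0,0,0],0],
    [0.6,[0,0,0],0],
    [0.6,[0,0,0],0],
  ],
)

```text
time: 17.05
tool_pos: [644.1, -35.1, 42.4]
tcp_rot: [-180.0, -0.0, 93.9]
ft_force: [-0.5, 0.4, -0.8]
finger_gap: 68.1
grip_force: 0.0
```

play_rows(
  increments=[
    [0.6,[0,0,-20],0],
    [1,[0,0,-40],0],
    [1,[0,0,-38],0],
    [1,[3.1,-24,0],0],
    [1,[3.1,-24,0],0],
    [1,[3.1,-24,0],0],
    [1,[3.1,-24,0],0],
    [1,[3.1,-24,0],0],
    [1,[3.1,-24,0],0],
    [1,[3.1,-24,0],0],
    [1,[3.1,-24,0],0],
    [1,[0,0,0],0],
  ],
)

```text
time: 18.05
tool_pos: [447.0, -22.9, 139.4]
tcp_rot: [-179.8, -0.0, 93.9]
ft_force: [-0.5, -0.8, -0.4]
finger_gap: 85.5
grip_force: 0.0
```

play_rows(
  increments=[
    [1,[0,0,0],0],
    [1,[0,0,0],0],
  ],
)

```text
time: 18.22
tool_pos: [451.5, -23.5, 140.9]
tcp_rot: [179.9, 0.0, 93.9]
ft_force: [0.5, -0.4, 0.2]
finger_gap: 85.1
grip_force: 0.0
```

```bash
python3 - <<'E'
from h import *
p=look("wrist","w4",["cup_blue_center"])
p=look("side","d4",["cup_white_center","cup_green_center"])
i=cv2.resize(np.hstack([cv2.imread("pics/w4.png"),cv2.imread("pics/d4.png")]),(800,300),interpolation=3);cv2.imwrite("pics/m4.png",i)
E
```

```text
wrist cup_blue_center [(0.46, [445.0, 111.0, 18.0])]
side cup_white_center [(0.7, [650.0, -104.0, 46.0])]
side cup_green_center [(0.64, [644.0, -38.0, 53.0])]
```

View pics/m4.png

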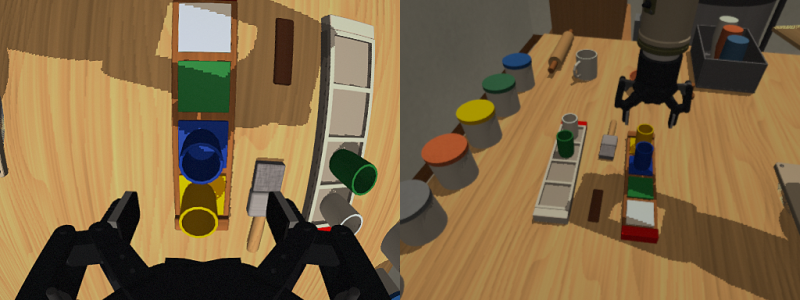

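White and green are seated. The blue rim is centred between the fingers at (201,163), so I'll pick it.

play_rows(
  increments=[
    [1,[0,0,26],0],
    [1,[0,0,26],0],
    [1,[0,0,25],0],
    [1,[0,0,17],0],
    [1,[0,0,0],0],
    [-1,[0,0,0],0],
    [-1,[0,0,0],0],
    [-1,[0,0,0],0],
    [-1,[0,0,0],0],
    [-1,[0,0,0],0],
    [-1,[0,0,0],0],
    [-1,[0,0,0],0],
  ],
)

```text
time: 19.47
tool_pos: [452.3, -23.7, 48.3]
tcp_rot: [179.8, 0.0, 93.9]
ft_force: [-1.1, -0.5, 6.2]
finger_gap: 41.4
grip_force: 35.4
```

play_rows(
  increments=[
    [-1,[0,0,-31],0],
    [-1,[0,0,-31],0],
    [-1,[0,0,-31],0],
    [-1,[5.4,23.8,0],0],
    [-1,[5.4,23.8,0],0],
    [-1,[5.4,23.8,0],0],
    [-1,[5.4,23.8,0],0],
    [-1,[5.4,23.8,0],0],
    [-1,[5.4,23.8,0],0],
    [-1,[5.4,23.8,0],0],
    [-1,[5.4,23.8,0],0],
    [-1,[0,0,0],0],
  ],
)

```text
time: 20.47
tool_pos: [640.9, 33.8, 139.3]
tcp_rot: [179.9, -0.0, 93.9]
ft_force: [0.4, -0.3, -1.9]
finger_gap: 41.6
grip_force: 36.3
```

play_rows(
  increments=[
    [-1,[0,0,0],0],
    [-1,[0,0,0],0],
    [-1,[0,0,0],0],
  ],
)

```text
time: 20.72
tool_pos: [637.2, 32.4, 139.6]
tcp_rot: [-180.0, 0.0, 93.9]
ft_force: [-0.7, -0.2, -1.0]
finger_gap: 41.5
grip_force: 36.3
```

```bash
python3 - <<'E'
from h import *
for c in ["wrist","side"]: look(c,"b_"+c,["cup_blue_center"])
E
```

```text
wrist cup_blue_center [(0.81, [636.0, 30.0, 147.0])]
side cup_blue_center [(0.78, [634.0, 34.0, 148.0])]
```

play_rows(
  increments=[
    [-1,[0,1.5,20],0],
    [-1,[0,0,25],0],
    [-1,[0,0,25],0],
    [-1,[0,0,12],0],
    [-1,[0,0,5],0],
    [-1,[0,0,2],0],
    [-1,[0,0,2],0],
    [-1,[0,0,2],0],
    [-1,[0,0,2],0],
    [-1,[0,0,1.5],0],
    [-1,[0,0,1],0],
    [-1,[0,0,0],0],
  ],
)

```text
time: 21.92
tool_pos: [639.8, 32.8, 42.4]
tcp_rot: [179.9, 0.0, 93.9]
ft_force: [1.1, -0.2, 0.2]
finger_gap: 41.6
grip_force: 36.4
```

play_rows(
  increments=[
    [-1,[0,0,0],0],
    [0.4,[0,0,0],0],
    [0.6,[0,0,0],0],
    [0.6,[0,0,0],0],
    [0.6,[0,0,0],0],
    [0.6,[0,0,0],0],
  ],
)

```text
time: 22.42
tool_pos: [639.4, 32.7, 41.9]
tcp_rot: [-180.0, 0.0, 93.9]
ft_force: [-0.2, 0.2, -0.2]
finger_gap: 68.4
grip_force: 0.0
```

play_rows(
  increments=[
    [0.6,[0,0,-20],0],
    [1,[0,0,-40],0],
    [1,[0,0,-38],0],
    [1,[-13.7,-24.2,0],0],
    [1,[-13.7,-24.2,0],0],
    [1,[-13.7,-24.2,0],0],
    [1,[-13.7,-24.2,0],0],
    [1,[-13.7,-24.2,0],0],
    [1,[-13.7,-24.2,0],0],
    [1,[-13.7,-24.2,0],0],
    [1,[-13.7,-24.2,0],0],
    [1,[0,0,0],0],
  ],
)

```text
time: 23.42
tool_pos: [450.3, -91.5, 139.3]
tcp_rot: [-179.9, 0.0, 93.8]
ft_force: [-0.6, -0.2, -0.2]
finger_gap: 85.3
grip_force: 0.0
```

play_rows(
  increments=[
    [1,[0,0,0],0],
    [1,[0,0,0],0],
  ],
)

```text
time: 23.58
tool_pos: [454.2, -89.8, 140.3]
tcp_rot: [179.9, 0.0, 93.9]
ft_force: [-0.3, 0.1, -0.3]
finger_gap: 85.7
grip_force: 0.0
```

```bash
python3 - <<'E'
from h import *
p=look("wrist","w5",["cup_yellow_center"])
p=look("side","d5",["cup_white_center","cup_green_center","cup_blue_center"])
i=cv2.resize(np.hstack([cv2.imread("pics/w5.png"),cv2.imread("pics/d5.png")]),(800,300),interpolation=3);cv2.imwrite("pics/m5.png",i)
E
```

```text
wrist cup_yellow_center [(0.82, [445.0, -90.0, 58.0])]
side cup_white_center [(0.73, [648.0, -104.0, 49.0])]
side cup_green_center [(0.67, [648.0, -38.0, 53.0])]
side cup_blue_center [(0.58, [637.0, 33.0, 50.0])]
```

View pics/m5.png

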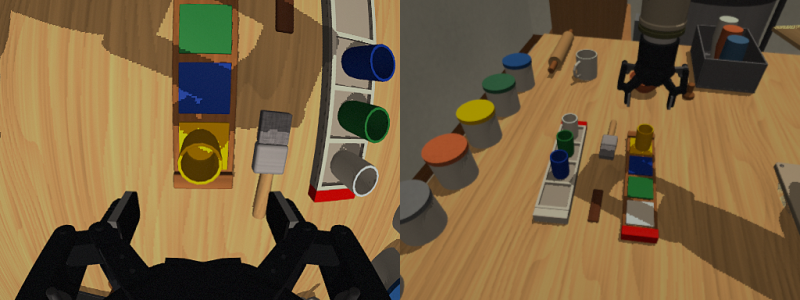

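The yellow rim is at (200,164), in the same place as the earlier ones, and the three placed cups are upright in their pockets. I'll pick the yellow cup.

play_rows(
  increments=[
    [1,[0,0,26],0],
    [1,[0,0,26],0],
    [1,[0,0,25],0],
    [1,[0,0,16],0],
    [1,[0,0,0],0],
    [-1,[0,0,0],0],
    [-1,[0,0,0],0],
    [-1,[0,0,0],0],
    [-1,[0,0,0],0],
    [-1,[0,0,0],0],
    [-1,[0,0,0],0],
    [-1,[0,0,0],0],
  ],
)

```text
time: 24.88
tool_pos: [455.0, -90.2, 48.6]
tcp_rot: [179.8, 0.1, 93.9]
ft_force: [0.4, -0.2, 5.8]
finger_gap: 40.3
grip_force: 36.1
```

play_rows(
  increments=[
    [-1,[0,0,-31],0],
    [-1,[0,0,-31],0],
    [-1,[0,0,-31],0],
    [-1,[19.7,21.3,0],0],
    [-1,[19.7,21.3,0],0],
    [-1,[19.7,21.3,0],0],
    [-1,[19.7,21.3,0],0],
    [-1,[19.7,21.3,0],0],
    [-1,[19.7,21.3,0],0],
    [-1,[19.7,21.3,0],0],
    [-1,[19.7,21.3,0],0],
    [-1,[19.7,21.3,0],0],
  ],
)

```text
time: 25.88
tool_pos: [633.8, 101.4, 140.2]
tcp_rot: [180.0, 0.0, 93.9]
ft_force: [0.1, -1.5, -0.8]
finger_gap: 40.4
grip_force: 36.2
```

play_rows(
  increments=[
    [-1,[0,0,0],0],
    [-1,[0,0,0],0],
    [-1,[0,0,0],0],
    [-1,[0,0,0],0],
  ],
)

```text
time: 26.22
tool_pos: [632.4, 99.5, 140.0]
tcp_rot: [-180.0, 0.0, 93.9]
ft_force: [0.1, 0.9, -1.2]
finger_gap: 40.5
grip_force: 36.4
```

```bash
python3 - <<'E'
from h import *
for c in ["wrist","side"]: look(c,"y_"+c,["cup_yellow_center"])
E
```

```text
wrist cup_yellow_center [(0.75, [630.0, 96.0, 148.0]), (0.54, [447.0, 39.0, 17.0])]
side cup_yellow_center [(0.95, [630.0, 103.0, 143.0])]
```

play_rows(
  increments=[
    [-1,[0,1.5,20],0],
    [-1,[0,0,25],0],
    [-1,[0,0,25],0],
    [-1,[0,0,12],0],
    [-1,[0,0,5],0],
    [-1,[0,0,2],0],
    [-1,[0,0,2],0],
    [-1,[0,0,2],0],
    [-1,[0,0,2],0],
    [-1,[0,0,1.5],0],
    [-1,[0,0,1],0],
    [-1,[0,0,0],0],
  ],
)

```text
time: 27.42
tool_pos: [634.7, 100.3, 42.8]
tcp_rot: [180.0, -0.0, 93.9]
ft_force: [0.3, 0.2, -1.0]
finger_gap: 40.4
grip_force: 36.3
```

play_rows(
  increments=[
    [-1,[0,0,0],0],
    [0.4,[0,0,0],0],
    [0.6,[0,0,0],0],
    [0.6,[0,0,0],0],
    [0.6,[0,0,0],0],
    [0.6,[0,0,0],0],
  ],
)

```text
time: 27.92
tool_pos: [634.4, 100.2, 42.5]
tcp_rot: [180.0, 0.0, 93.9]
ft_force: [0.4, 0.0, -1.1]
finger_gap: 68.1
grip_force: 0.0
```

play_rows(
  increments=[
    [0.6,[0,0,-20],0],
    [1,[0,0,-40],0],
    [1,[0,0,-40],0],
    [1,[0,-30,-15],0],
    [1,[-10,-30,-15],0],
    [1,[-20,-30,-15],0],
    [1,[-20,-30,-15],0],
    [1,[-20,-20,-25],0],
    [1,[-10,0,-30],0],
    [1,[0,0,0],0],
    [1,[0,0,0],0],
    [1,[0,0,0],0],
  ],
)

```text
time: 28.92
tool_pos: [500.3, 11.0, 257.3]
tcp_rot: [180.0, -0.0, 93.9]
ft_force: [-0.5, -0.0, 0.3]
finger_gap: 85.7
grip_force: 0.0
```

```bash
python3 - <<'E'
from h import *
a=look("wrist","w6",N[4:8]);b=look("side","d6",N[4:8])
i=cv2.resize(np.hstack([cv2.imread("pics/w6.png"),cv2.imread("pics/d6.png")]),(800,300),interpolation=3);cv2.imwrite("pics/m6.png",i)
E
```

```text
wrist cup_white_center [(0.7, [652.0, -102.0, 50.0])]
wrist cup_blue_center [(0.65, [639.0, 32.0, 50.0]), (0.45, [642.0, 2.0, -2.0])]
wrist cup_green_center [(0.81, [647.0, -36.0, 47.0])]
wrist cup_yellow_center [(0.66, [630.0, 100.0, 49.0]), (0.55, [651.0, -105.0, 50.0])]
side cup_white_center [(0.8, [651.0, -102.0, 50.0])]
side cup_blue_center [(0.73, [635.0, 37.0, 49.0])]
side cup_green_center [(0.81, [645.0, -38.0, 54.0])]
side cup_yellow_center [(0.63, [632.0, 104.0, 45.0])]
```

View pics/m6.png

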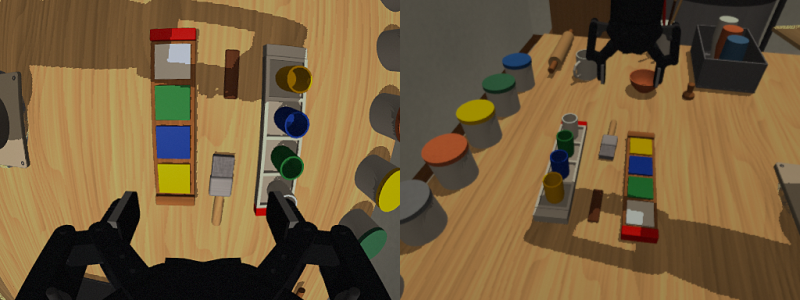

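All four cups stand upright in their pockets: white, green, blue, yellow counted from the red end. The side half shows them at (569,123), (565,143), (559,163) and (552,186), and the gripper is clear.

```bash
python3 -c "
from bench import *
print(hand_in())"
```

```text
the job is handed in; nothing more can be done
None
```

The job is handed in: all four cups stand upright in their tray pockets in the right order (white, green, blue, yellow from the red end), going by the last camera check at about 29 s; the hand-in call gave no verdict.

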